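# Set the glue film on the roller cementing machine

### The job

Set the glue film on the bench cementing machine: with a fingertip, gently push the crank knob of the handwheel on top round clockwise until the white index line on the wheel lines up with the zero line of the scale ring around it (the one longest, heaviest line), and leave it there. Then push the clamp lever beside the wheel clockwise, away from the wheel, until it is fully over, without disturbing the setting. Only push: do not pinch, grip or lift anything, do not shift the scale ring, leave the soles, shoe last, bottle, pots and brush where they are, and finish with the hand clear.

Things in the scene. Friction and masses are not known exactly. Their poses are not given: they have to be found in the camera images.
- cementer: green bench machine with two rollers, fixed; origin on the bench under the handwheel spindle, +x to its back, +y towards the clamp lever, z up. Its flat bridge top, 165 (x) x 310 (y), is 192 mm up and carries ring, wheel, lever, oil bottle and 4 corner bolt heads (x +-68, y +-140, 5 high). Feed table: 250 wide, x -210 to -65, 104 mm up, with a sole on it
- handwheel (a joint): turn of the handwheel, rad, counter-clockwise from above positive (clockwise makes it fall); 0 when the index line points along the machine's +x; stops at -1.5 and 3.1. Stiff (0.12 N m, about 3 N at the crank knob), stays where left. Index and zero line meet when it equals scale_ring
- wheel_centre (a point): centre of the handwheel's top face, on its vertical axis, 212 mm above the bench. The wheel is a black disc of 112 mm diameter, its underside 202 mm and its top 212 mm above the bench; a hub of 34 mm diameter stands 16 mm above that top
- crank_knob (a point): centre of the top end of the crank knob: an upright black cylinder of 20 mm diameter standing 40 mm above the wheel's top face (its top 252 mm above the bench), 44 mm from the wheel's axis, on the side opposite the index line
- index_line (a point): outer end of the white index line on the wheel (4 mm wide, from 21 to 62 mm from the axis), 62 mm from the axis
- scale_ring (a joint): turn of the graduated ring about the same axis, rad, counter-clockwise from above positive; 0 when the zero line points along the machine's +x. It is held by friction and is not to be moved
- zero_line (a point): inner end of the ring's zero line, 62 mm from the axis, 200 mm above the bench. The ring is aluminium, 160 diameter, 8 thick, with black lines every 10 degrees; the zero line is the longest and heaviest: 17.5 long, 4 wide; the others are 4.5 or 8 long and 1.3 to 1.8 wide
- clamp_lever (a joint): swing of the clamp lever, rad, clockwise seen from above positive; at 0 it points along the machine's -x (loose), at 1.2 it is against its stop (clamped), pointing mostly to the machine's +y. It takes about 2 N at the tip (0.12 N m) and stays where it is left
- lever_pivot (a point): point on the lever's vertical pivot axis, 118 mm to the machine's +y of the wheel's axis, 232 mm above the bench
- lever_tip (a point): centre line of the lever's free end, 76 mm from the pivot axis, 232 mm above the bench; black round bar, 18 mm thick over its last 26 mm with a round end 9 mm beyond this point, 14 mm thick nearer the pivot, where it drops to 218 mm above the bench
- sole_on_machine: loose black rubber sole, 231 long x 82 wide x 14 thick, on the machine's feed table, toe along its +x; origin under its middle; bystander
- sole_on_bench: the same kind of sole lying on the bench; bystander
- shoe_last: loose wooden shoe last, 240 x 80 x 98 high, on the bench, toe along its +x; origin under its middle; bystander
- oil_bottle: small white bottle, 30 diameter x 60 high, standing on the machine's bridge on the side away from the clamp lever; origin under its middle; bystander
- cement_pot: open dark pot, 100 diameter x 85 high, on the bench; origin under its middle; bystander
- primer_tub: white tub with lid, 96 diameter x 75 high, on the bench; origin under its middle; bystander
- glue_brush: brush lying on the bench; bystander

How it is judged:
By the outcome, as a careful person would: the job done as asked, in the order asked, and still so for the second after the job is handed in, with the robot touching nothing.
It also fails if it takes over 61 s, if anything falls off the work surface, if the arm or the gripper's body presses on something with over 40 N, if the wrist force passes 120 N, or if a joint passes its speed limit or range.

### The arm

A 6-joint arm with a two-finger parallel gripper is mounted at the origin on the work surface. World frame = base frame: x ahead of the robot, y to its left, z up, the work surface at z = 0. Lengths are in m, angles in rad, forces in N, time in s.
With the tool pointing down it reaches from about 0.3 to 0.85 m from the base axis. Payload 5.4 kg.
Tool frame: the origin (TCP) lies between the finger pads; the fingertips stand 11 mm ahead of it and the grasp point (between the pads) lies 8 mm behind it; z points along the fingers, y is the line along which they close (so a half turn about z gives the same grasp; the last joint's range is limited). The gripper opens to 85 mm and grips with 20 to 120 N. Pads are 22 mm wide; open, the fingers measure 114 mm over their backs; the gripper's body (76 mm by 85 mm) begins 54 mm behind the grasp point. The pads swing forward as they close: fully open they stand 13 mm farther back than shut.
Start: joints at [0.978, 0.158, 1.597, -0, 1.386, -0.21], TCP at [0.215, 0.533, 0.242] pointing down, gripper open.
Joint ranges: [-2.91, 2.91], [-0.94, 2.29], [0.18, 2.7], [-1.29, 4.43], [0.17, 2.64], [-3, 3]. Speed limits (rad/s): [2.57, 2.57, 3.14, 3.14, 3.14, 3.14].

### API

Orientations are given as a unit quaternion [w, x, y, z].
In Python, from station import robot, read_camera gives the robot as it stands.
- The arm moves only by the shell command python3 -m jog 'ROWS'. ROWS is JSON, one flat list of numbers, 7 for each row, row after row: the shift along the tool's x, y, z as a fraction of full scale, then the turn, a rotation vector about the tool's x, y, z as a fraction of full scale, then the opening, from -1 (shut) to 1 (fully open). In form: [tx, ty, tz, wx, wy, wz, gripper, tx, ty, tz, wx, wy, wz, gripper, ...]. A call has 1 to 20 rows; each row shifts and turns the commanded pose from where the row before left it, along the tool's axes as they then stand; what a row does not reach is not made up. Full scale, the value 1, is 1000 mm for a shift and 2 rad for a turn. A row lasts 1/8 s, in which the tool goes at most 62.5 mm and 10.7 degrees, less where a joint would pass 70% of its speed; a pose out of reach is approached as far as the arm can. A call with a number of a shift or a turn outside -1 to 1 is refused whole. A call with a gripper value outside its range is refused whole. The fingers move at their own pace and stop on an object; the grip force is fixed at half the most. Time passes only in rows, so rows that do not move let the fingers close. It gives the time, the measured TCP pose, the force, the opening and the grip force at its end, in the units of the state.
- robot.read_state(): the state, without advancing time (a new reading comes with each control period).
- read_camera(name): name is "side" or "top"; returns a dict with "color" (420x560x3 uint8, blue, green, red), "range_z" (420x560 float32, m along the optical axis (not along the pixel's ray), 0 where there is no reading), "fx", "fy", "cx", "cy" (pixels), "k1" (the pictures are not rectified: a ray, as slopes to the right and down, at radius r is drawn at 1 + k1 r^2 times it, then the intrinsics apply), "R" (3x3) and "t" (3): a world point X has camera coordinates R X + t. Camera axes: x right, y down, z forward; pixel columns grow to the right and rows downward; lengths in m; the calibration is good to about 2 mm. A picture is of the moment at which its call begins.
- robot.job_done(): hands the job in; it is judged then, once.
The state is a dict: "time_s": time; "qpos": joint angles; "joint_velocities": joint speeds; "effort": joint torques, N m; "ee_pos": TCP position; "eef_rot": TCP orientation; "contact_force": force on the tool from outside, world axes, zero at the start; "moment": the same for the moment, N m; "grip_width": opening from 0.0 (shut) to 1.0 (fully open); "grasp_force": force on a finger pad.
Only numpy, scipy, OpenCV 4.12 (cv2) and the standard library are available. Lean on these libraries where they do the work, as an engineer would, in place of code of your own. Each camera call takes 0.05 s, during which the arm holds its last target. There are 200 camera calls.

## Working session

There is one attempt and no reset: what is moved stays moved. The work goes in short steps, Python scripts to look and compute and a shell command to move; the robot and the scene stay as the last step left them, time stands still between calls to the robot, and variables do not carry over. Pictures are saved under pics/ and viewed, at most 12 in all, crops included, and the job is handed in when it is done.

```bash
ls; mkdir -p pics
python3 - <<'E'
from station import robot, read_camera
import cv2
s=robot.read_state();print(s)
for n in("top","side"):
    c=read_camera(n);cv2.imwrite(f"pics/{n}0.png",c["color"]);print(n,c["fx"],c["fy"],c["cx"],c["cy"],c["k1"],c["R"],c["t"])
E
```

```text
pics
{'time_s': 0.0, 'qpos': array([ 9.77899600e-01,  1.59063455e-01,  1.59826552e+00,  1.38416703e-05,
        1.38619282e+00, -2.10118591e-01]), 'joint_velocities': array([-0.00166083,  0.00059139, -0.00025541,  0.0009602 ,  0.00115793,
        0.00080337]), 'effort': array([ 1.59527197e-03, -3.96002555e+01, -3.31435382e+01,  1.72791266e-05,
        8.30689823e-03, -2.42169352e-05]), 'ee_pos': array([0.21445   , 0.53287609, 0.24129212]), 'eef_rot': array([-3.83222141e-04,  1.90223948e-01,  9.81740250e-01, -8.85204100e-04]), 'contact_force': array([ 0.0769099 , -1.2144689 , -0.51506644]), 'moment': array([ 0.0405267 , -0.03502177,  0.00107631]), 'grasp_force': 0.0, 'grip_width': 0.9987772003831897}
top 435.53622864583656 435.53622864583656 285.67710466172895 203.31332858974815 -0.1427236731637564 [[-0.00398594 -0.99960135 -0.02795083]
 [-0.98812367  0.00823066 -0.15344014]
 [ 0.15360903  0.02700727 -0.98776256]] [0.02386694 0.52803858 1.23517561]
side 492.77447713780265 492.77447713780265 271.60535078381287 212.40932802750342 -0.031623033024528874 [[ 0.84600284 -0.53276074 -0.02109945]
 [-0.3680174  -0.55484731 -0.74612844]
 [ 0.38580097  0.63899175 -0.66546762]] [-0.42323733  0.30224126  1.17167268]
```

View pics/top0.png

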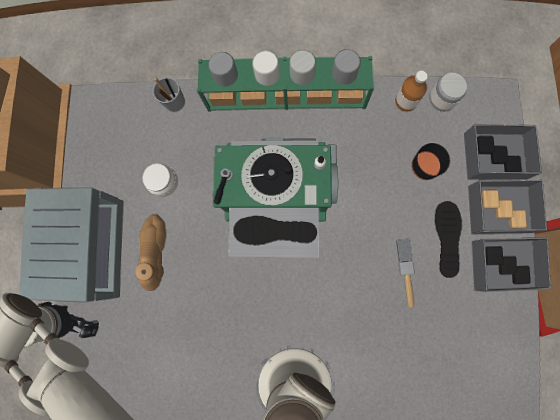

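View pics/side0.png

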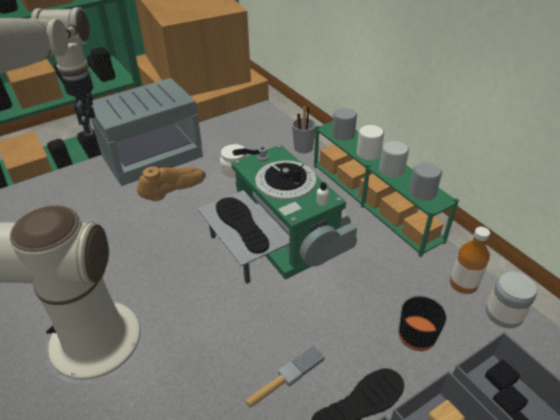

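Top view: the machine's wheel is near (271,172), the lever pivot near (225,174) with its tip at (219,200), and the bottle at (320,162). Side view: the wheel is near (286,178). Next I'll enlarge the wheel in both.

Run:
```python
import cv2,numpy as np
a=cv2.imread("pics/top0.png")[135:215,205:345]
b=cv2.imread("pics/side0.png")[140:215,225:350]
a=cv2.resize(a,(700,400),interpolation=cv2.INTER_CUBIC)
cv2.imwrite("pics/topc.png",a)
cv2.imwrite("pics/sidec.png",cv2.resize(b,None,fx=6,fy=6,interpolation=cv2.INTER_CUBIC))
```

```text
(no output)
```

View pics/topc.png

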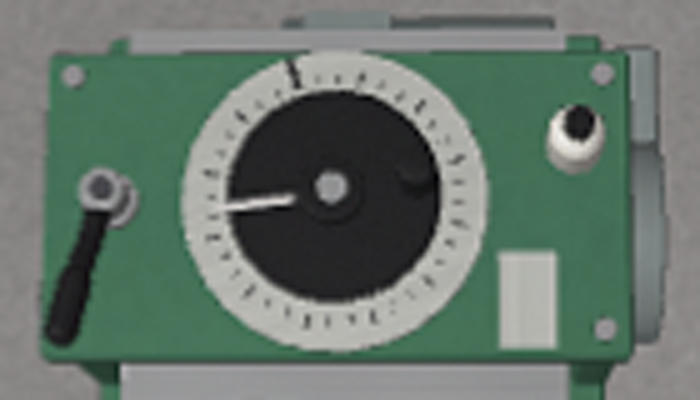

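View pics/sidec.png

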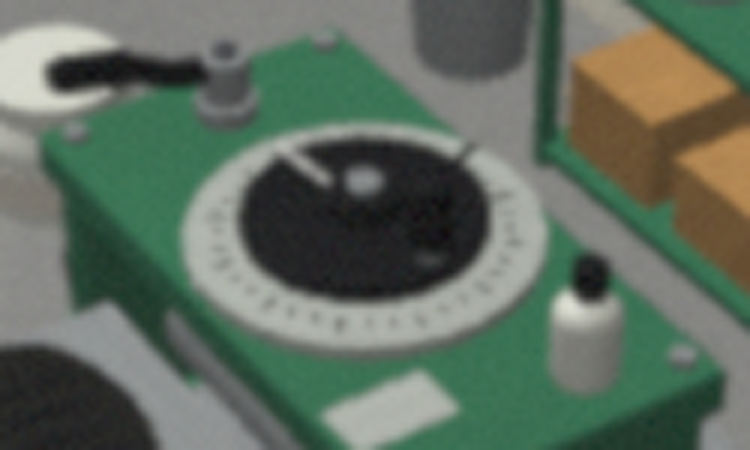

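Top crop: the index's outer end is at (230,208) and points at the lever, the zero line is at (293,73), the hub at (331,187), and the knob on the right near (418,180). The lever tip is at (62,325), and three bolts are visible. The side crop agrees. Now I'll measure these.

```bash
cat > h.py <<'E'
import numpy as np,cv2
from scipy.optimize import least_squares
from station import robot, read_camera
def ray(c,px):
    K=np.array([[c["fx"],0,c["cx"]],[0,c["fy"],c["cy"]],[0,0,1]])
    u=cv2.undistortPoints(np.float64(px).reshape(-1,1,2),K,np.array([c["k1"],0,0,0,0.]))[:,0]
    d=np.c_[u,np.ones(len(u))]@c["R"]
    return -c["R"].T@c["t"],d
def plane(c,px,z):
    o,d=ray(c,px); return o+d*((z-o[2])/d[:,2])[:,None]
def tri(cs,pxs):
    A=np.zeros((3,3));b=np.zeros(3)
    for c,p in zip(cs,pxs):
        o,d=ray(c,[p]);d=d[0]/np.linalg.norm(d[0]);M=np.eye(3)-np.outer(d,d);A+=M;b+=M@o
    X=np.linalg.solve(A,b);return X
def proj(c,X):
    K=np.array([[c["fx"],0,c["cx"]],[0,c["fy"],c["cy"]],[0,0,1]])
    return cv2.projectPoints(np.float64(X).reshape(-1,1,3),cv2.Rodrigues(c["R"])[0],c["t"],K,np.array([c["k1"],0,0,0,0.]))[0][:,0]
def fitc(P):
    r=least_squares(lambda v:np.hypot(P[:,0]-v[0],P[:,1]-v[1])-v[2],[*P[:,:2].mean(0),.07],loss="soft_l1",f_scale=.001);return r.x
def wheel(c,seed,yaw=0,z_ring=.2,z_wheel=.212):
    """seed: rough world xy. returns ring centre, zero angle, index angle (world)"""
    h,w=c["color"].shape[:2];vv,uu=np.mgrid[:h,:w];px=np.c_[uu.ravel(),vv.ravel()]
    g=c["color"].reshape(-1,3).astype(float);v=g.mean(1);sat=g.max(1)-g.min(1)
    P=plane(c,px,z_ring)[:,:2]-seed;near=np.hypot(*P.T)<.1
    m=(near&(v>110)&(sat<40)).reshape(h,w).astype(np.uint8)
    n,l,st,_=cv2.connectedComponentsWithStats(m);k=1+np.argmax(st[1:,4])
    cn=max(cv2.findContours((l==k).astype(np.uint8),cv2.RETR_EXTERNAL,cv2.CHAIN_APPROX_NONE)[0],key=len)[:,0]
    out=fitc(plane(c,cn,z_ring))
    C=out[:2]
    Q=plane(c,px,z_ring)[:,:2]-C;r=np.hypot(*Q.T)
    def ang(Q,wt):
        s=(Q*wt[:,None]).sum(0);return np.degrees(np.arctan2(s[1],s[0]))
    b=(r>.071)&(r<.077);med=np.median(v[b]);wt=np.clip(med-v-30,0,None)*b
    th=np.degrees(np.arctan2(Q[:,1],Q[:,0]));i0=np.argmax(wt)
    wt=wt*(np.abs((th-th[i0]+180)%360-180)<12);za=ang(Q,wt)
    W=plane(c,px,z_wheel)[:,:2]-C;rw=np.hypot(*W.T);b=(rw>.024)&(rw<.053)
    wt=np.clip(v-90,0,None)*b;tw=np.degrees(np.arctan2(W[:,1],W[:,0]))
    s=b&(v>120);a0=np.median(tw[s]) if s.any() else 0
    wt=wt*(np.abs((tw-a0+180)%360-180)<25);ia=ang(W,wt)
    return out,za,ia,s.sum()
E
python3 - <<'E'
from h import *
T=read_camera("top");S=read_camera("side")
f=lambda x,y:((x+.5)/5-.5+205,(y+.5)/5-.5+135); g=lambda x,y:((x+.5)/6-.5+225,(y+.5)/6-.5+140)
for n,p,q in [("hubtop",(331,187),(364,180)),("pivot top",(101,186),(227,50)),("tip",(60,330),(62,72)),("idx out",(230,208),(283,150)),("zero",(290,63),(472,147)),("bolt1",(72,75),(325,38)),("bolt2",(605,328),(0,0)),("bolt3",(602,72),(683,355))]:
    X=tri([T,S],[f(*p),g(*q)]);print(n,X.round(4),plane(T,[f(*p)],.197)[0].round(4))
B=plane(T,[f(72,75),f(602,72),f(605,328)],.197)
for c in(T,S): 
    o,z,i,k=wheel(c,plane(T,[f(331,187)],.228)[0,:2]);print(o.round(4),z.round(2),i.round(2),k)
print(np.degrees(np.arctan2(*(B[0]-B[1])[:2][::-1]))-90,np.degrees(np.arctan2(*(B[1]-B[2])[:2][::-1])))
E
```

```text
hubtop [0.5801 0.0525 0.2285] [0.5867 0.0548 0.197 ]
pivot top [0.582  0.1696 0.229 ] [0.5887 0.1754 0.197 ]
tip [0.5067 0.1879 0.2355] [0.5125 0.1954 0.197 ]
idx out [0.5722 0.1053 0.2158] [0.5761 0.1074 0.197 ]
zero [0.6534 0.0757 0.2021] [0.6539 0.0765 0.197 ]
bolt1 [0.6496 0.1919 0.1976] [0.6492 0.1922 0.197 ]
bolt2 [ 0.4216 -0.0533  0.4541] [ 0.5112 -0.0862  0.197 ]
bolt3 [ 0.6476 -0.0875  0.1965] [ 0.6471 -0.0873  0.197 ]
[0.5822 0.0529 0.0806] 18.1 100.25 21
[0.5849 0.0528 0.0829] 19.98 99.97 13
-0.41705329803995994 -0.46941135948344237
```

```bash
python3 -m jog '[0,0,-0.05,0,0,0,-1, 0,0,-0.05,0,0,0,-1, 0,0,-0.05,0,0,0,-1, -0.0335,-0.0193,0,0,0,0,-1, -0.0335,-0.0193,0,0,0,0,-1, -0.0335,-0.0193,0,0,0,0,-1, -0.0335,-0.0193,0,0,0,0,-1, -0.0335,-0.0193,0,0,0,0,-1, -0.0335,-0.0193,0,0,0,0,-1, -0.0335,-0.0193,0,0,0,0,-1, -0.0335,-0.0193,0,0,0,0,-1, -0.0335,-0.0193,0,0,0,0,-1, -0.0335,-0.0193,0,0,0,0,-1, -0.0335,-0.0193,0,0,0,0,-1, -0.0335,-0.0193,0,0,0,0,-1, -0.0335,-0.0193,0,0,0,0,-1, -0.0335,-0.0193,0,0,0,0,-1, -0.0335,-0.0193,0,0,0,0,-1, -0.0335,-0.0193,0,0,0,0,-1, -0.0335,-0.0193,0,0,0,0,-1]'
python3 -m jog '[0,0,0,0,0,-0.07,-1, 0,0,0,0,0,-0.07,-1, 0,0,0,0,0,-0.07,-1, 0,0,0,0,0,-0.07,-1, 0,0,0,0,0,0,-1]'
cat >> h.py <<'E'
def show():
    s=robot.read_state();w,x,y,z=s["eef_rot"]
    print("t",s["time_s"],"p",s["ee_pos"].round(4),"x-axis heading",np.degrees(np.arctan2(2*(x*y+w*z),1-2*(y*y+z*z))).round(2),"F",s["contact_force"].round(1),"q",s["qpos"].round(2),s["grip_width"])
E
python3 - <<'E'
from h import *
show()
E
```

```text
time_s: 2.7
ee_pos: [0.6211, 0.0152, 0.392]
eef_rot: [-0.0, 0.19, 0.982, 0.0]
contact_force: [-0.4, 1.2, 0.1]
grip_width: 0.0
grasp_force: 0.0
time_s: 3.32
ee_pos: [0.6205, 0.0163, 0.392]
eef_rot: [-0.0, -0.088, 0.996, 0.0]
contact_force: [-0.9, 0.3, -0.1]
grip_width: -0.005
grasp_force: 0.0
t 3.325 p [0.6205 0.0163 0.392 ] x-axis heading -169.93 F [-0.9  0.3 -0.1] q [-0.17  0.23  1.22  0.    1.69 -1.91] -0.004561247348761237
```

```bash
python3 -m jog '[0,0,0.03,0,0,0,-1, 0,0,0.03,0,0,0,-1, 0,0,0.03,0,0,0,-1, 0,0,0.03,0,0,0,-1, 0,0,0.02,0,0,0,-1, 0,0,0.015,0,0,0,-1, 0,0,0.01,0,0,0,-1, 0,0,0,0,0,0,-1]'
python3 - <<'E'
from h import *
show()
a=read_camera("top")["color"][135:215,205:345];b=read_camera("side")["color"][115:215,225:350]
a=cv2.resize(a,None,fx=4,fy=4,interpolation=cv2.INTER_CUBIC);b=cv2.resize(b,(560,448),interpolation=cv2.INTER_CUBIC)
cv2.imwrite("pics/pre.png",cv2.resize(np.vstack([a,b]),(434,596)))
E
```

```text
time_s: 4.32
ee_pos: [0.6204, 0.0163, 0.227]
eef_rot: [-0.0, -0.088, 0.996, 0.0]
contact_force: [-0.2, -0.3, 0.8]
grip_width: 0.003
grasp_force: 0.0
t 4.325 p [0.6204 0.0163 0.227 ] x-axis heading -169.86 F [-0.2 -0.3  0.8] q [-0.17  0.29  1.48 -0.    1.38 -1.92] 0.002555265774039723
```

View pics/pre.png

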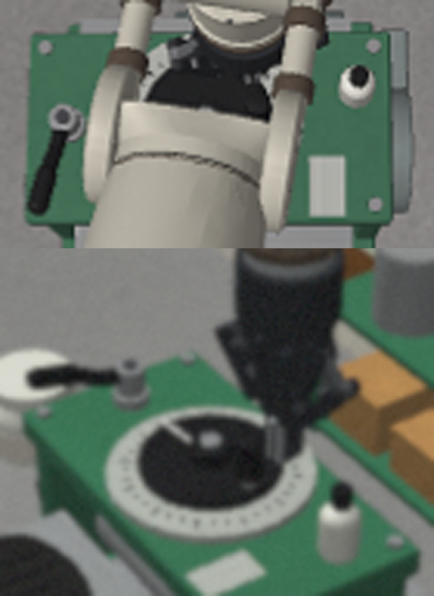

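The side view shows the fingertip behind the knob, and the arm hides the wheel from the top camera. Raise 8 mm, make contact, then follow an arc about the axis.

```bash
python3 -m jog '[0,0,-0.008,0,0,0,-1, 0.003,-0.0005,0,0,0,0,-1, 0.003,-0.0005,0,0,0,0,-1, 0.003,-0.0003,0,0,0,0,-1, 0.0025,0,0,0,0,0,-1, 0,0,0,0,0,0,-1]'
python3 -m jog '[0.00312,-0.00136,0,0,0,0.0349,-1, 0.00312,-0.00136,0,0,0,0.0349,-1, 0.00312,-0.00136,0,0,0,0.0349,-1, 0.00312,-0.00136,0,0,0,0.0349,-1, 0.00312,-0.00136,0,0,0,0.0349,-1, 0,0,0,0,0,0,-1]'
python3 - <<'E'
from h import *
show()
S=read_camera("side");print(wheel(S,np.array([.581,.0527])))
E
```

```text
time_s: 5.18
ee_pos: [0.6092, 0.013, 0.2352]
eef_rot: [-0.0, -0.088, 0.996, 0.0]
contact_force: [0.5, 0.5, 0.1]
grip_width: -0.008
grasp_force: 0.0
time_s: 5.92
ee_pos: [0.5944, 0.0057, 0.2353]
eef_rot: [0.0, 0.085, 0.996, 0.0]
contact_force: [2.1, 0.4, -1.7]
grip_width: 0.004
grasp_force: 1.0
t 5.925 p [0.5944 0.0057 0.2353] x-axis heading 170.19 F [ 2.1  0.4 -1.7] q [-0.19  0.21  1.55  0.    1.38 -1.59] 0.003659099618561181
(array([0.58152262, 0.05256913, 0.07893159]), np.float64(27.768533851763998), np.float64(78.87125467491244), np.int64(15))
```

```bash
python3 -m jog '[0.00312,-0.00136,0,0,0,0.0349,-1, 0.00312,-0.00136,0,0,0,0.0349,-1, 0.00312,-0.00136,0,0,0,0.0349,-1, 0.00312,-0.00136,0,0,0,0.0349,-1, 0.00312,-0.00136,0,0,0,0.0349,-1, 0.00312,-0.00136,0,0,0,0.0349,-1, 0.00312,-0.00136,0,0,0,0.0349,-1, 0.00312,-0.00136,0,0,0,0.0349,-1, 0.00312,-0.00136,0,0,0,0.0349,-1, 0.00312,-0.00136,0,0,0,0.0349,-1, 0.00312,-0.00136,0,0,0,0.0349,-1, 0,0,0,0,0,0,-1]'
python3 - <<'E'
from h import *
show()
S=read_camera("side");T=read_camera("top")
for c in(S,T):
  try:print(wheel(c,np.array([.581,.0527])))
  except Exception as e:print(e)
b=S["color"][130:215,240:340]
a=T["color"][135:215,220:320]
cv2.imwrite("pics/arc.png",np.vstack([cv2.resize(a,(500,290),interpolation=3),cv2.resize(b,(500,300),interpolation=3)]))
E
```

```text
time_s: 7.48
ee_pos: [0.5577, 0.0092, 0.2353]
eef_rot: [0.0, 0.452, 0.892, -0.001]
contact_force: [0.1, -2.6, -0.9]
grip_width: 0.001
grasp_force: 1.1
t 7.475 p [0.5577 0.0092 0.2353] x-axis heading 126.26 F [ 0.1 -2.6 -0.9] q [-0.2   0.12  1.65 -0.    1.37 -0.83] 0.000989265780808171
(array([0.58334705, 0.05362824, 0.07986291]), np.float64(50.46706688199841), np.float64(1.7254408363387241), np.int64(0))
(array([0.626809  , 0.02487368, 0.05775556]), np.float64(-148.1906396389228), np.float64(0.1441431503610116), np.int64(939))
```

View pics/arc.png

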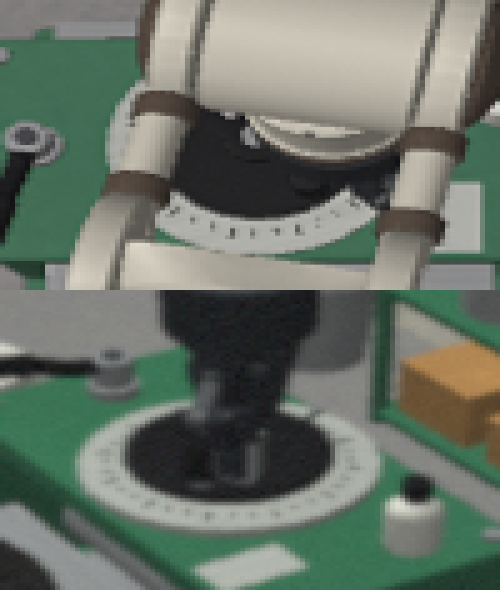

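The lower view shows the finger hiding the index from the side camera, with the zero line visible at (315,412). Push 12° more, then withdraw and measure with a clear view.

```bash
python3 -m jog '[0.00312,-0.00136,0,0,0,0.0349,-1, 0.00312,-0.00136,0,0,0,0.0349,-1, 0.00312,-0.00136,0,0,0,0.0349,-1, 0,0,0,0,0,0,-1, 0,0,0,0,0,0,-1]'
python3 -m jog '[-0.005,0,0,0,0,0,-1, -0.005,0,0,0,0,0,-1, 0,0,-0.02,0,0,0,-1, 0,0,-0.04,0,0,0,-1, 0,0,-0.05,0,0,0,-1, 0,0,-0.04,0,0,0,-1, 0.037,-0.0037,0,0,0,0,-1, 0.037,-0.0037,0,0,0,0,-1, 0.037,-0.0037,0,0,0,0,-1, 0.037,-0.0037,0,0,0,0,-1, 0.037,-0.0037,0,0,0,0,-1, 0.037,-0.0037,0,0,0,0,-1, 0.037,-0.0037,0,0,0,0,-1, 0.037,-0.0037,0,0,0,0,-1, 0.037,-0.0037,0,0,0,0,-1, 0.037,-0.0037,0,0,0,0,-1, 0.037,-0.0037,0,0,0,0,-1, 0.037,-0.0037,0,0,0,0,-1]'
python3 - <<'E'
from h import *
show()
S=read_camera("side");T=read_camera("top")
for c in(S,T):print(wheel(c,np.array([.581,.0527])))
cv2.imwrite("pics/m1.png",np.vstack([cv2.resize(T["color"][140:212,205:305],(600,300),interpolation=3)[:, :],cv2.resize(S["color"][150:210,240:340],(600,298),interpolation=3)]))
E
```

```text
time_s: 8.2
ee_pos: [0.5494, 0.0152, 0.2353]
eef_rot: [-0.0, 0.543, 0.84, -0.0]
contact_force: [-0.3, -1.8, -0.6]
grip_width: 0.003
grasp_force: 1.3
time_s: 10.45
ee_pos: [0.3306, 0.3943, 0.3854]
eef_rot: [-0.0, 0.543, 0.84, 0.0]
contact_force: [1.0, -0.0, 0.1]
grip_width: -0.0
grasp_force: 0.0
t 10.45 p [0.3306 0.3943 0.3854] x-axis heading 114.2 F [ 1.  -0.   0.1] q [ 0.64 -0.05  1.54  0.    1.66  0.22] -0.0004941436520399
(array([0.58544131, 0.05255658, 0.08323206]), np.float64(19.932669522517404), np.float64(30.087870023166897), np.int64(18))
(array([0.58302712, 0.05289117, 0.08118002]), np.float64(18.920145502593158), np.float64(28.498657336900962), np.int64(30))
```

View pics/m1.png

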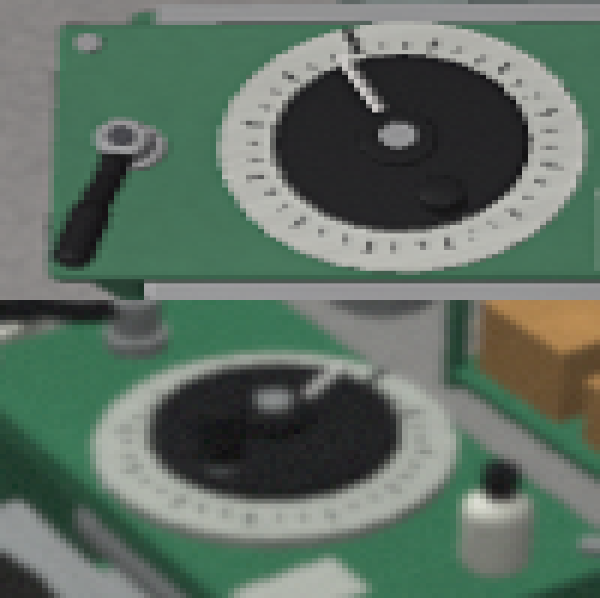

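Top view (upper): the index at (345,65) is slightly counter-clockwise of the zero line at (350,40), so a few degrees remain. I'll refine the centre using the far edge of the ring at sub-pixel level.

```bash
cat >> h.py <<'E'
def fine(c,seed=(.581,.0527),k=8,C=None):
    seed=np.array(seed);p=proj(c,[[*seed,.2]])[0].astype(int);x0,y0=p-[50,45]
    im=cv2.resize(c["color"][y0:y0+90,x0:x0+100].astype(np.float32),None,fx=k,fy=k,interpolation=cv2.INTER_LINEAR)
    h,w=im.shape[:2];full=lambda q:(np.asarray(q)+.5)/k-.5+[x0,y0]
    vv,uu=np.mgrid[:h,:w];px=full(np.c_[uu.ravel(),vv.ravel()])
    P=plane(c,px,.2)[:,:2];W=plane(c,px,.212)[:,:2];red=im[...,2].ravel();v=im.mean(2).ravel()
    o=(-c["R"].T@c["t"])[:2];far=(seed-o)/np.linalg.norm(seed-o)
    if C is None:
        d=P-seed;r=np.hypot(*d.T);hi=np.median(red[(r>.071)&(r<.077)])
        th=np.arctan2(d[:,1],d[:,0]);E=[]
        for a in np.arange(-70,71,3):
            A=np.arctan2(far[1],far[0])+np.radians(a);u=np.array([np.cos(A),np.sin(A)]);rr=np.arange(.070,.092,.0002)
            q=proj(c,np.c_[seed+rr[:,None]*u,np.full(len(rr),.2)]);uv=((q-[x0,y0]+.5)*k-.5).astype(np.float32)
            s=cv2.remap(im[...,2],uv[:,:1],uv[:,1:],1)[:,0]
            lo=s[-12:].mean();b=s<(hi+lo)/2
            j=len(b)-1-np.argmax(~b[::-1])
            if .075<rr[j]<.088:E.append(seed+rr[j]*u)
        E=np.array(E);C=least_squares(lambda x:np.hypot(*(E-x).T)-.080,seed,loss="soft_l1",f_scale=.0005).x
    def ang(Q,wt):
        s=(Q*wt[:,None]).sum(0);return np.degrees(np.arctan2(s[1],s[0]))
    dif=lambda a,b:np.abs((a-b+180)%360-180)
    Q=P-C;r=np.hypot(*Q.T);t=np.degrees(np.arctan2(*Q.T[::-1]));b=(r>.072)&(r<.077)
    base=np.median(v[b]);wt=np.clip(base-v-15,0,None)*b*(dif(t,18)<11);za=ang(Q,wt)
    Q=W-C;r=np.hypot(*Q.T);t=np.degrees(np.arctan2(*Q.T[::-1]));R=[]
    for r0,r1 in((.025,.052),(.025,.038),(.038,.052)):
        b=(r>r0)&(r<r1)&(v>95)&(dif(t,25)<40);R.append(ang(Q,np.where(b,v-60,0)).round(2))
    return C.round(4),za.round(2),R
E
python3 - <<'E'
from h import *
S=read_camera("side");T=read_camera("top")
for c in(S,T):
  print(fine(c))
  for C in((.580,.053),(.5815,.0527)): print("   ",fine(c,C=np.array(C)))
E
```

```text
(array([0.5819, 0.054 ]), np.float64(18.19), [np.float64(29.04), np.float64(32.43), np.float64(27.52)])
    (array([0.58 , 0.053]), np.float64(18.51), [np.float64(30.47), np.float64(37.82), np.float64(26.7)])
    (array([0.5815, 0.0527]), np.float64(18.94), [np.float64(30.78), np.float64(36.62), np.float64(27.95)])
(array([0.5786, 0.0527]), np.float64(17.65), [np.float64(25.1), np.float64(24.87), np.float64(25.25)])
    (array([0.58 , 0.053]), np.float64(17.79), [np.float64(25.57), np.float64(25.45), np.float64(25.65)])
    (array([0.5815, 0.0527]), np.float64(18.24), [np.float64(26.94), np.float64(27.17), np.float64(26.8)])
```

```bash
python3 -m jog '[-0.037,0.0037,0,0,0,0,-1, -0.037,0.0037,0,0,0,0,-1, -0.037,0.0037,0,0,0,0,-1, -0.037,0.0037,0,0,0,0,-1, -0.037,0.0037,0,0,0,0,-1, -0.037,0.0037,0,0,0,0,-1, -0.037,0.0037,0,0,0,0,-1, -0.037,0.0037,0,0,0,0,-1, -0.037,0.0037,0,0,0,0,-1, -0.037,0.0037,0,0,0,0,-1, -0.037,0.0037,0,0,0,0,-1, -0.037,0.0037,0,0,0,0,-1, 0,0,0.04,0,0,0,-1, 0,0,0.05,0,0,0,-1, 0,0,0.04,0,0,0,-1, 0,0,0.02,0,0,0,-1, 0,0,0,0,0,0,-1]'
python3 -m jog '[0.005,0,0,0,0,0,-1, 0.005,0,0,0,0,0,-1, 0.00214,-0.00096,0,0,0,0.024,-1, 0.00214,-0.00096,0,0,0,0.024,-1, 0,0,0,0,0,0,-1, 0,0,0,0,0,0,-1]'
python3 -m jog '[-0.005,0,0,0,0,0,-1, -0.005,0,0,0,0,0,-1, 0,0,-0.02,0,0,0,-1, 0,0,-0.04,0,0,0,-1, 0,0,-0.05,0,0,0,-1, 0,0,-0.04,0,0,0,-1, 0.037,-0.0037,0,0,0,0,-1, 0.037,-0.0037,0,0,0,0,-1, 0.037,-0.0037,0,0,0,0,-1, 0.037,-0.0037,0,0,0,0,-1, 0.037,-0.0037,0,0,0,0,-1, 0.037,-0.0037,0,0,0,0,-1, 0.037,-0.0037,0,0,0,0,-1, 0.037,-0.0037,0,0,0,0,-1, 0.037,-0.0037,0,0,0,0,-1, 0.037,-0.0037,0,0,0,0,-1]'
python3 - <<'E'
from h import *
show()
S=read_camera("side");T=read_camera("top")
for c in(S,T):
  print(fine(c),fine(c,C=np.array([.5795,.0528])))
cv2.imwrite("pics/m2.png",np.vstack([cv2.resize(T["color"][140:190,240:310],None,fx=8,fy=5.8,interpolation=3),cv2.resize(S["color"][150:200,260:330],None,fx=8,fy=5.8,interpolation=3)]))
E
```

```text
time_s: 12.78
ee_pos: [0.5522, 0.0053, 0.2334]
eef_rot: [-0.002, 0.544, 0.839, -0.001]
contact_force: [0.4, 0.7, 0.6]
grip_width: -0.003
grasp_force: 0.0
time_s: 13.52
ee_pos: [0.5466, 0.0183, 0.2364]
eef_rot: [0.001, 0.583, 0.813, 0.0]
contact_force: [0.5, -2.8, 1.6]
grip_width: -0.003
grasp_force: 1.4
time_s: 15.52
ee_pos: [0.3951, 0.3488, 0.3849]
eef_rot: [-0.0, 0.583, 0.812, -0.0]
contact_force: [0.4, -0.2, -0.3]
grip_width: -0.004
grasp_force: 0.0
t 15.525 p [0.3951 0.3488 0.3849] x-axis heading 108.67 F [ 0.4 -0.2 -0.3] q [ 0.49 -0.02  1.51  0.    1.66  0.17] -0.0035584817215037
(array([0.5818, 0.054 ]), np.float64(18.16), [np.float64(23.85), np.float64(29.23), np.float64(21.68)]) (array([0.5795, 0.0528]), np.float64(18.47), [np.float64(26.97), np.float64(38.16), np.float64(21.26)])
(array([0.5786, 0.0527]), np.float64(17.65), [np.float64(20.26), np.float64(20.02), np.float64(20.41)]) (array([0.5795, 0.0528]), np.float64(17.82), [np.float64(20.53), np.float64(20.36), np.float64(20.65)])
```

View pics/m2.png

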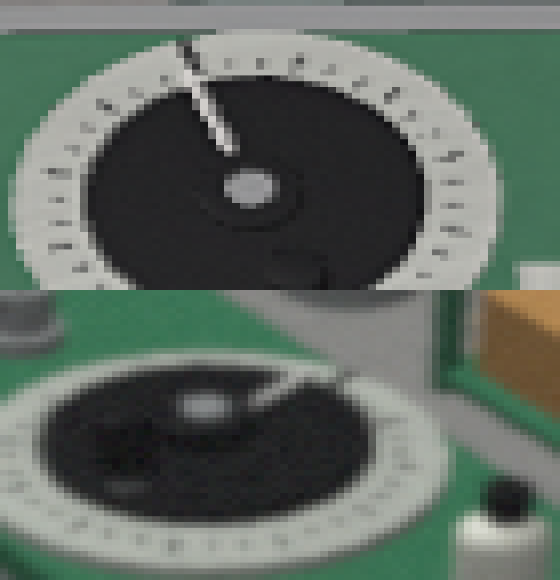

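Upper (top) view: the index at (195,85) nearly lines up with the zero line at (185,50), with about 2.7° left. Repeat with a small push.

```bash
python3 -m jog '[-0.037,0.0037,0,0,0,0,-1, -0.037,0.0037,0,0,0,0,-1, -0.037,0.0037,0,0,0,0,-1, -0.037,0.0037,0,0,0,0,-1, -0.037,0.0037,0,0,0,0,-1, -0.037,0.0037,0,0,0,0,-1, -0.037,0.0037,0,0,0,0,-1, -0.037,0.0037,0,0,0,0,-1, -0.037,0.0037,0,0,0,0,-1, -0.037,0.0037,0,0,0,0,-1, 0,0,0.04,0,0,0,-1, 0,0,0.05,0,0,0,-1, 0,0,0.04,0,0,0,-1, 0,0,0.02,0,0,0,-1, 0,0,0,0,0,0,-1]'
python3 -m jog '[0.005,0,0,0,0,0,-1, 0.005,0,0,0,0,0,-1, 0.00111,-0.0005,0,0,0,0.0125,-1, 0.00111,-0.0005,0,0,0,0.0125,-1, 0,0,0,0,0,0,-1, 0,0,0,0,0,0,-1]'
python3 -m jog '[-0.005,0,0,0,0,0,-1, -0.005,0,0,0,0,0,-1, 0,0,-0.02,0,0,0,-1, 0,0,-0.04,0,0,0,-1, 0,0,-0.05,0,0,0,-1, 0,0,-0.04,0,0,0,-1, 0.037,-0.0037,0,0,0,0,-1, 0.037,-0.0037,0,0,0,0,-1, 0.037,-0.0037,0,0,0,0,-1, 0.037,-0.0037,0,0,0,0,-1, 0.037,-0.0037,0,0,0,0,-1, 0.037,-0.0037,0,0,0,0,-1, 0.037,-0.0037,0,0,0,0,-1, 0.037,-0.0037,0,0,0,0,-1, 0.037,-0.0037,0,0,0,0,-1, 0.037,-0.0037,0,0,0,0,-1]'
python3 - <<'E'
from h import *
show()
S=read_camera("side");T=read_camera("top")
for c in(S,T):
  print(fine(c),fine(c,C=np.array([.5795,.0528])))
cv2.imwrite("pics/m3.png",np.vstack([cv2.resize(T["color"][140:190,240:310],None,fx=8,fy=5.8,interpolation=3),cv2.resize(S["color"][150:200,260:330],None,fx=8,fy=5.8,interpolation=3)]))
E
```

```text
time_s: 17.5
ee_pos: [0.5478, 0.0086, 0.2331]
eef_rot: [-0.002, 0.583, 0.812, -0.001]
contact_force: [0.5, -0.5, 0.3]
grip_width: -0.002
grasp_force: 0.0
time_s: 18.25
ee_pos: [0.5445, 0.0202, 0.2355]
eef_rot: [0.0, 0.603, 0.798, 0.0]
contact_force: [0.8, -3.0, 2.1]
grip_width: 0.003
grasp_force: 1.3
time_s: 20.25
ee_pos: [0.4101, 0.3577, 0.3848]
eef_rot: [-0.0, 0.603, 0.798, -0.0]
contact_force: [0.2, 0.2, 0.5]
grip_width: 0.002
grasp_force: 0.0
t 20.25 p [0.4101 0.3577 0.3848] x-axis heading 105.81 F [0.2 0.2 0.5] q [0.49 0.03 1.46 0.   1.66 0.22] 0.0022186748085292712
(array([0.5819, 0.054 ]), np.float64(18.21), [np.float64(20.88), np.float64(24.26), np.float64(18.88)]) (array([0.5795, 0.0528]), np.float64(18.35), [np.float64(23.93), np.float64(31.41), np.float64(18.48)])
(array([0.5786, 0.0526]), np.float64(17.68), [np.float64(17.22), np.float64(17.03), np.float64(17.34)]) (array([0.5795, 0.0528]), np.float64(17.81), [np.float64(17.37), np.float64(17.21), np.float64(17.47)])
```

View pics/m3.png

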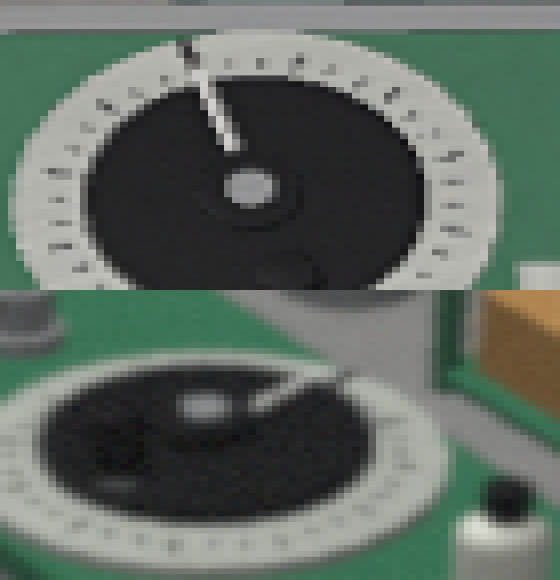

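The top camera gives index 17.4° against zero 17.8°, and the side view agrees within 0.5°, so the wheel is set. Now the lever: approach its wheel side near the tip.

```bash
python3 -m jog '[-0.0368,0.0068,0,0,0,0,-1, -0.0368,0.0068,0,0,0,0,-1, -0.0368,0.0068,0,0,0,0,-1, -0.0368,0.0068,0,0,0,0,-1, -0.0368,0.0068,0,0,0,0,-1, -0.0368,0.0068,0,0,0,0,-1, 0,0,0,0,0,0.0628,-1, 0,0,0,0,0,0.0628,-1, 0,0,0,0,0,0.0628,-1, 0,0,0,0,0,0.0628,-1, 0,0,0,0,0,0,-1]'
python3 - <<'E'
from h import *
show()
E
```

```text
time_s: 21.72
ee_pos: [0.5101, 0.1546, 0.385]
eef_rot: [-0.0, 0.782, 0.623, -0.0]
contact_force: [-0.2, 0.8, 0.0]
grip_width: -0.0
grasp_force: 0.0
t 21.725 p [0.5101 0.1546 0.385 ] x-axis heading 77.05 F [-0.2  0.8  0. ] q [ 0.07 -0.    1.49 -0.    1.65  0.29] -5.6191341675564826e-05
```

```bash
python3 -m jog '[0,0,0.04,0,0,0,-1, 0,0,0.04,0,0,0,-1, 0,0,0.04,0,0,0,-1, 0,0,0.02,0,0,0,-1, 0,0,0.01,0,0,0,-1, 0,0,0.009,0,0,0,-1, 0,0,0,0,0,0,-1, 0.004,0,0,0,0,0,-1, 0.004,0,0,0,0,0,-1, 0.004,0,0,0,0,0,-1, 0,0,0,0,0,0,-1]'
python3 -m jog '[0.00465,-0.00123,0,0,0,0.0349,-1, 0.00465,-0.00123,0,0,0,0.0349,-1, 0.00465,-0.00123,0,0,0,0.0349,-1, 0.00465,-0.00123,0,0,0,0.0349,-1, 0,0,0,0,0,0,-1]'
python3 - <<'E'
from h import *
show()
E
```

```text
time_s: 23.1
ee_pos: [0.5129, 0.1674, 0.2265]
eef_rot: [0.0, 0.782, 0.623, 0.0]
contact_force: [0.5, -0.6, 0.4]
grip_width: -0.0
grasp_force: 0.0
time_s: 23.72
ee_pos: [0.5142, 0.1863, 0.2263]
eef_rot: [0.0, 0.861, 0.508, 0.0]
contact_force: [-0.1, 0.2, 0.6]
grip_width: 0.005
grasp_force: 0.0
t 23.725 p [0.5142 0.1863 0.2263] x-axis heading 61.08 F [-0.1  0.2  0.6] q [ 0.13  0.1   1.7  -0.    1.35  0.63] 0.004952343855158603
```

Run:
```python
from h import *
S=read_camera("side");T=read_camera("top")
cv2.imwrite("pics/lev.png",np.vstack([cv2.resize(T["color"][140:212,200:290],(500,290),interpolation=3),cv2.resize(S["color"][120:190,220:320],(500,305),interpolation=3)]))
```

```text
(no output)
```

View pics/lev.png

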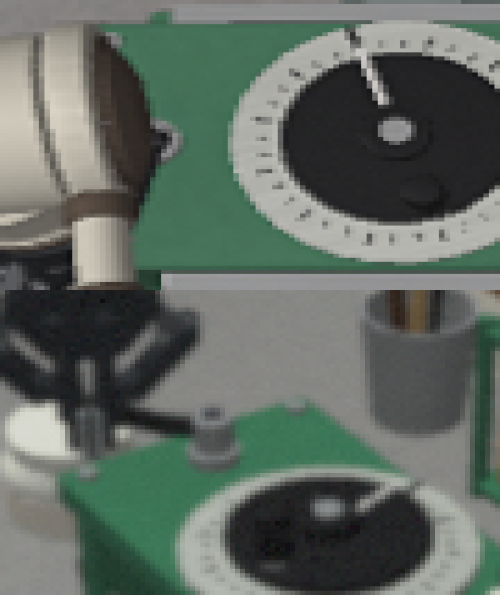

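The lower view shows the finger against the lever's near side by its tip at (95,430), and the wheel setting is unchanged. Continue the arc.

```bash
python3 -m jog '[0.00465,-0.00123,0,0,0,0.0349,-1, 0.00465,-0.00123,0,0,0,0.0349,-1, 0.00465,-0.00123,0,0,0,0.0349,-1]'
python3 -m jog '[0.00465,-0.00123,0,0,0,0.0349,-1, 0.00465,-0.00123,0,0,0,0.0349,-1, 0.00465,-0.00123,0,0,0,0.0349,-1]'
python3 -m jog '[0.00465,-0.00123,0,0,0,0.0349,-1, 0.00465,-0.00123,0,0,0,0.0349,-1]'
python3 - <<'E'
from h import *
show()
S=read_camera("side");T=read_camera("top")
cv2.imwrite("pics/lev2.png",np.vstack([cv2.resize(T["color"][140:212,200:290],(500,290),interpolation=3),cv2.resize(S["color"][120:190,220:320],(500,305),interpolation=3)]))
E
```

```text
time_s: 24.2
ee_pos: [0.5184, 0.1996, 0.2262]
eef_rot: [0.0, 0.91, 0.414, -0.001]
contact_force: [-1.2, -1.8, 0.2]
grip_width: -0.002
grasp_force: 0.9
time_s: 24.58
ee_pos: [0.5257, 0.2121, 0.2262]
eef_rot: [0.0, 0.948, 0.317, -0.001]
contact_force: [-1.2, -1.7, 0.9]
grip_width: 0.005
grasp_force: 0.9
time_s: 24.82
ee_pos: [0.5318, 0.2195, 0.2262]
eef_rot: [0.0, 0.968, 0.25, -0.001]
contact_force: [-0.6, -1.4, 1.4]
grip_width: -0.002
grasp_force: 0.9
t 24.825 p [0.5318 0.2195 0.2262] x-axis heading 28.95 F [-0.6 -1.4  1.4] q [ 0.18  0.17  1.61 -0.    1.36  1.25] -0.002252609795066709
```

```bash
for i in 1; do python3 -m jog '[0.0023,-0.00066,0,0,0,0.01745,-1, 0.0023,-0.00066,0,0,0,0.01745,-1]'; done
python3 -m jog '[0.0023,-0.00066,0,0,0,0.01745,-1]'
python3 -m jog '[0.0023,-0.00066,0,0,0,0.01745,-1]'
```

```text
time_s: 25.18
ee_pos: [0.5354, 0.2229, 0.2262]
eef_rot: [0.0, 0.976, 0.216, -0.0]
contact_force: [-1.1, -1.3, 1.2]
grip_width: 0.002
grasp_force: 0.9
time_s: 25.3
ee_pos: [0.5373, 0.2246, 0.2262]
eef_rot: [0.0, 0.98, 0.199, -0.0]
contact_force: [-0.8, -1.0, 0.7]
grip_width: 0.004
grasp_force: 0.9
time_s: 25.42
ee_pos: [0.5393, 0.2261, 0.2262]
eef_rot: [0.0, 0.983, 0.181, -0.0]
contact_force: [-1.8, -1.6, 0.7]
grip_width: 0.002
grasp_force: 0.9
```

```bash
python3 -m jog '[0.0012,-0.0003,0,0,0,0.009,-1, 0.0012,-0.0003,0,0,0,0.009,-1]'
python3 -m jog '[0.0012,-0.0003,0,0,0,0.009,-1]'
python3 -m jog '[0.0012,-0.0003,0,0,0,0.009,-1]'
python3 -m jog '[0.0012,-0.0003,0,0,0,0.009,-1]'
```

```text
time_s: 25.68
ee_pos: [0.5397, 0.2268, 0.2261]
eef_rot: [0.001, 0.986, 0.164, -0.003]
contact_force: [-10.8, -5.9, 5.3]
grip_width: 0.001
grasp_force: 5.9
time_s: 25.8
ee_pos: [0.5397, 0.2271, 0.226]
eef_rot: [0.001, 0.988, 0.155, -0.004]
contact_force: [-15.8, -8.1, 7.0]
grip_width: 0.001
grasp_force: 8.3
time_s: 25.92
ee_pos: [0.5398, 0.2273, 0.2259]
eef_rot: [0.001, 0.989, 0.147, -0.005]
contact_force: [-19.1, -10.2, 9.7]
grip_width: -0.002
grasp_force: 10.6
time_s: 26.05
ee_pos: [0.5398, 0.2276, 0.2259]
eef_rot: [0.002, 0.99, 0.138, -0.007]
contact_force: [-22.9, -11.3, 12.8]
grip_width: 0.0
grasp_force: 13.0
```

The force is rising against the stop. Back off, lift and withdraw.

```bash
python3 -m jog '[-0.006,0,0,0,0,0,-1, -0.006,0,0,0,0,0,-1, -0.006,0,0,0,0,0,-1, 0,0,-0.02,0,0,0,-1, 0,0,-0.04,0,0,0,-1, 0,0,-0.05,0,0,0,-1, 0,0,-0.05,0,0,0,-1, -0.026,-0.0366,0,0,0,0,-1, -0.026,-0.0366,0,0,0,0,-1, -0.026,-0.0366,0,0,0,0,-1, -0.026,-0.0366,0,0,0,0,-1, -0.026,-0.0366,0,0,0,0,-1, 0,0,0,0,0,0,-1]'
python3 - <<'E'
from h import *
show()
S=read_camera("side");T=read_camera("top")
for c in(S,T): print(fine(c),fine(c,C=np.array([.5795,.0528])))
cv2.imwrite("pics/end.png",np.vstack([cv2.resize(T["color"][130:260,150:340],(500,295),interpolation=3),cv2.resize(S["color"][120:220,200:350],(500,300),interpolation=3)]))
E
```

```text
time_s: 27.68
ee_pos: [0.3501, 0.3666, 0.3868]
eef_rot: [-0.001, 0.99, 0.14, 0.0]
contact_force: [0.3, 0.1, -0.3]
grip_width: -0.004
grasp_force: 0.0
t 27.675 p [0.3501 0.3666 0.3868] x-axis heading 16.11 F [ 0.3  0.1 -0.3] q [ 0.57 -0.08  1.56  0.    1.66  1.86] -0.003545764243944794
(array([0.5819, 0.054 ]), np.float64(18.3), [np.float64(21.02), np.float64(24.41), np.float64(19.03)]) (array([0.5795, 0.0528]), np.float64(18.36), [np.float64(23.97), np.float64(31.52), np.float64(18.42)])
(array([0.5786, 0.0526]), np.float64(17.67), [np.float64(17.19), np.float64(16.99), np.float64(17.32)]) (array([0.5795, 0.0528]), np.float64(17.82), [np.float64(17.37), np.float64(17.2), np.float64(17.47)])
```

View pics/end.png

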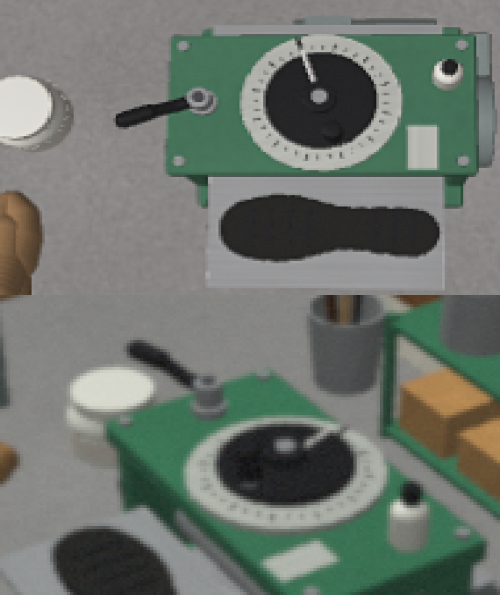

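The final views show the lever fully over, with its tip at (125,118) in the upper one. The index lines up with the zero line, nothing else has moved, and the hand is clear. Handing in.

```bash
python3 -c "
from station import robot
print(robot.job_done())"
```

```text
the job is handed in; nothing more can be done
None
```

The job is handed in: the index line is within about 0.5° of the zero line, the clamp lever is against its stop, the bystanders near the machine look unmoved, and the hand is clear, at about 28 s.

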